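# Lay the oak rail up to the flip stop

## Robot

A 6-joint arm with a two-finger parallel gripper is mounted at the origin on the work surface. World frame = base frame: x ahead of the robot, y to its left, z up, the work surface at z = 0. Lengths are in mm, angles in rad, forces in N, time in s.
With the tool pointing down it reaches from about 275 to 750 mm from the base axis. Payload 10.2 kg.
Tool frame: the origin (TCP) lies between the finger pads; the fingertips stand 22 mm ahead of it and the grasp point (between the pads) lies 3 mm ahead of it (ctrl.nose_length is the distance from the TCP to the fingertips, in mm); z points along the fingers, y is the line along which they close (so a half turn about z gives the same grasp; the last joint's range is limited). The gripper opens to 85 mm and grips with 20 to 120 N. Pads are 22 mm wide; open, the fingers measure 114 mm over their backs; the gripper's body (76 mm by 85 mm) begins 54 mm behind the grasp point. The pads swing forward as they close: fully open they stand 13 mm farther back than shut.
Start: joints at [-1.427, 0.313, 1.498, -0, 1.331, -0.223], TCP at [188.269, -490.088, 228.194] pointing down, gripper open.
Joint ranges: [-2.94, 2.94], [-0.97, 2.17], [0.19, 2.56], [-1.23, 4.37], [0.02, 3.11], [-2.88, 2.88]. Speed limits (rad/s): [2.39, 2.39, 3.01, 3.14, 3.14, 3.14].

## Interface

Orientations are given as a unit quaternion [w, x, y, z].
In Python, from rig import sense, imaging, ctrl gives the robot as it stands. The module is installed in compiled form; this text tells all that it offers.
- The arm moves only by the tool apply_moves, never from a script. Its argument "commands" is a list of rows, each a list of 5 numbers: the gripper command: -1 is fully open, 1 is shut, values between are in proportion, then the shift along the tool's x, y, z in mm, then the turn about the tool's z in degrees. A call has 1 to 20 rows; each row shifts and turns the commanded pose from where the row before left it, along the tool's axes as they then stand; what a row does not reach is not made up. A row lasts 1/8 s, in which the tool goes at most 62.5 mm and 10.7 degrees, less where a joint would pass 70% of its speed; a pose out of reach is approached as far as the arm can. A call is refused whole if a number of a shift passes 62.5 or a number of a turn 10.7, either way. A call with a gripper value outside its range is refused whole. The fingers move at their own pace and stop on an object; "newtons" is the grip in N (left out, the last holds). Time passes only in rows, so rows that do not move let the fingers close. It gives the time, the measured TCP pose, the force, the opening and the grip force at its end, in the units of the state.
- sense(): the state, without advancing time (a new reading comes with each control period).
- imaging.capture(name): name is "scene" or "top" or "wrist"; returns the picture (420x560x3 uint8, blue, green, red); there is no depth.
- imaging.calibration(name): a dict with "camera_matrix" (3x3 intrinsics, pixels), "k1" (the pictures are not rectified: a ray, as slopes to the right and down, at radius r is drawn at 1 + k1 r^2 times it, then the intrinsics apply), "world_to_cam" (4x4, takes a point from world to camera coordinates). Camera axes: x right, y up, looking along -z (the intrinsics and any distortion apply to the point x, -y, -z); pixel columns grow to the right and rows downward; lengths in mm; the calibration is good to about 2 mm. A picture is of the moment at which its call begins: read the wrist's pose just before it. calibration takes no time and is no camera call; for the wrist camera it gives the pose at the moment of the call.
- ctrl.finish_job(): hands the job in; it is judged then, once.
The state is a dict: "time_s": time; "joints": joint angles; "dq": joint speeds; "tau": joint torques, N m; "eef_pos": TCP position; "ee_rot": TCP orientation; "force": force on the tool from outside, world axes, zero at the start; "wrist_torque": the same for the moment, N m; "grip_width": opening from 0.0 (shut) to 1.0 (fully open); "grip_force": force on a finger pad.
Only numpy, scipy, OpenCV 4.12 (cv2) and the standard library are available. Lean on these libraries where they do the work, as an engineer would, in place of code of your own. Each camera call takes 0.05 s, during which the arm holds its last target. There are 200 camera calls.

## Task

Get the oak rail ready for trimming by pushing with the fingers, without picking it up. Flip the raised stop on the fence fully down, tip the rail, which stands on its edge, over away from the robot so that it lies on the bed with its hinge recesses facing up, then push it flush against the fence and along the fence until its end touches the stop. Leave the glue bottle, cup, chisel and offcut where they are.

Things in the scene. Friction and masses are not known exactly. Their poses are not given: they have to be found in the camera images.
- jig: Fixed trimming jig: plywood bed 340 (x) by 760 (y) by 18 mm with an aluminium fence 30 mm thick, 35 mm high along it. Origin: under the bed's middle, at bench height. z up (bed top z = 0.018), y along the fence, x across it, away from the robot. The fence's front face (towards the robot) is the plane x = 0.070; its top is at z = 0.053; it runs from y = -0.35 to 0.35.
- stop: Steel block of the flip stop, 34 (x) by 40 (y) by 32 mm high, fixed on the fence's top on its +y half. Origin under its middle, 15 mm behind the fence's front face; axes parallel to the jig's. It carries the hinge of the L-shaped aluminium stop arm, 12 mm thick (y = -6 to 6 mm).
- stop_hinge (a point): Middle of the stop arm's axle (along y), 22 mm above the fence's top, 57 mm above the bed; axes as the jig's. From here, with the arm down: its straight part (14 mm high, z = -7 to 7 mm) goes level towards the robot to x = -60 mm; its leg (x = -60 to -36 mm) hangs to z = -53 mm, 4 mm over the bed. The rail's end comes against the leg's -y face, y = -6 mm.
- stop_arm (a joint): Stop arm angle: 0 = fully down, on its end stop; grows as it swings up and back. At 1.57 the straight part points straight up, the leg at the robot. Starts raised, 1.6 to 2.05, leaning away from the robot (limit 2.2). The hinge is stiff (0.12 N m friction, 2 to 3 N at the arm's end): the arm stays where it is left and must be pushed all the way down.
- rail_center (a point): Centre of the loose oak rail: 200 mm long (own y), 60 wide (own z), 20 thick (own x), 0.13 to 0.25 kg. Starts standing on its long edge on the bed, own z up, centre 30 mm above the bed, within 0.15 rad of the fence's direction, 95 to 110 mm in front of the fence's face. Tipped over away from the robot it lies with own x down, centre 10 mm above the bed.
- rail: The same oak rail; origin at the middle of the edge it first stands on, axes as rail_center. Its face on own -x, towards the robot at first, has two hinge recesses (3 mm deep, 45 by 26 mm, y = -75 to -30 and 30 to 75 mm, open to the first upper edge); the other face is plain. The rail starts on the -y side of the stop, 45 to 175 mm short of it.
- glue: Bystander: white glue bottle, 52 mm in diameter, 150 mm high, standing behind the fence at its -y end. Origin under its middle.
- cup: Bystander: steel cup, rim diameter 64 mm, 65 mm high, standing behind the fence. Origin under its middle.
- chisel: Bystander: wood chisel 250 mm long, 22 mm high, lying on the bed across the fence direction at the +y end; origin on its underside where handle meets blade, blade along own x.
- offcut: Bystander: oak offcut 60 by 45 by 20 mm lying on the bed at the -y end. Origin under its middle.
Not all that is in view belongs to the job. Of the things shaped like the rail, the wooden one is meant.

How it is judged:
By the outcome, as a careful person would: the job done as asked, in the order asked, and still so for the second after the job is handed in, with the robot touching nothing.
It also fails if it takes over 64 s, if anything falls off the work surface, if the arm or the gripper's body presses on something with over 40 N, if the wrist force passes 120 N, or if a joint passes its speed limit or range.

## Working session

There is one attempt and no reset: what is moved stays moved. The work goes in short steps, Python scripts to look and compute and a tool call to move; the robot and the scene stay as the last step left them, time stands still between calls to the robot, and variables do not carry over. Pictures are saved under pics/ and viewed, at most 10 in all, crops included, and the job is handed in when it is done.

Besides the shell and the picture viewer there is one more tool, called after "Request:" as name(argument=value, ...) on one line, values as JSON. apply_moves: Moves the arm, as the interface text tells. Its arguments: {"type":"object","properties":{"commands":{"type":"array","items":{"type":"array","items":{"type":"number"}}},"newtons":{"type":"number"}},"required":["commands"]}

```bash
mkdir -p pics
cat > h.py <<'E'
import numpy as np, cv2
from rig import sense, imaging, ctrl
def ray(name,u,v,cal=None):
    c=cal or imaging.calibration(name); K=np.array(c["camera_matrix"]); k=c["k1"]; W=np.array(c["world_to_cam"])
    d=np.array([(u-K[0,2])/K[0,0],(v-K[1,2])/K[1,1]]); s=d.copy()
    for _ in range(30): s=d/(1+k*(s@s))
    R=W[:3,:3]; o=-R.T@W[:3,3]; return o, R.T@np.array([s[0],-s[1],-1])
def onz(name,u,v,z,cal=None):
    o,d=ray(name,u,v,cal); return o+d*(z-o[2])/d[2]
def proj(name,p,cal=None):
    c=cal or imaging.calibration(name); K=np.array(c["camera_matrix"]); k=c["k1"]; W=np.array(c["world_to_cam"])
    q=W[:3,:3]@np.array(p,float)+W[:3,3]; s=np.array([q[0],-q[1]])/-q[2]; s=s*(1+k*(s@s))
    return K[0,0]*s[0]+K[0,2],K[1,1]*s[1]+K[1,2]
def tri(n1,p1,n2,p2):
    o1,d1=ray(n1,*p1);o2,d2=ray(n2,*p2)
    t=np.linalg.lstsq(np.c_[d1,-d2],o2-o1,rcond=None)[0]
    a,b=o1+t[0]*d1,o2+t[1]*d2; return (a+b)/2,np.linalg.norm(a-b)
E
python3 - <<'E'
from h import *
for n in ("scene","top"):
    cv2.imwrite(f"pics/{n}0.png",cv2.resize(imaging.capture(n),(800,600)))
    c=imaging.calibration(n);W=np.array(c["world_to_cam"]);print(n,-W[:3,:3].T@W[:3,3],c["camera_matrix"])
s=sense();print(s["eef_pos"],s["ee_rot"],s["force"])
E
```

```text
scene [1336.68879737 -709.66207778  900.24690707] [[425.2402992    0.         282.07434141]
 [  0.         425.2402992  206.43262721]
 [  0.           0.           1.        ]]
top [ 316.09982881   86.39054161 1452.38768839] [[493.22762949   0.         274.60266439]
 [  0.         493.22762949 217.09487612]
 [  0.           0.           1.        ]]
[ 188.21115593 -489.86250029  227.71424269] [-5.58891640e-04  9.83232029e-01  1.82358066e-01  2.07905758e-05] [-0.67501349 -0.402237    0.05522251]
```

View pics/scene0.png

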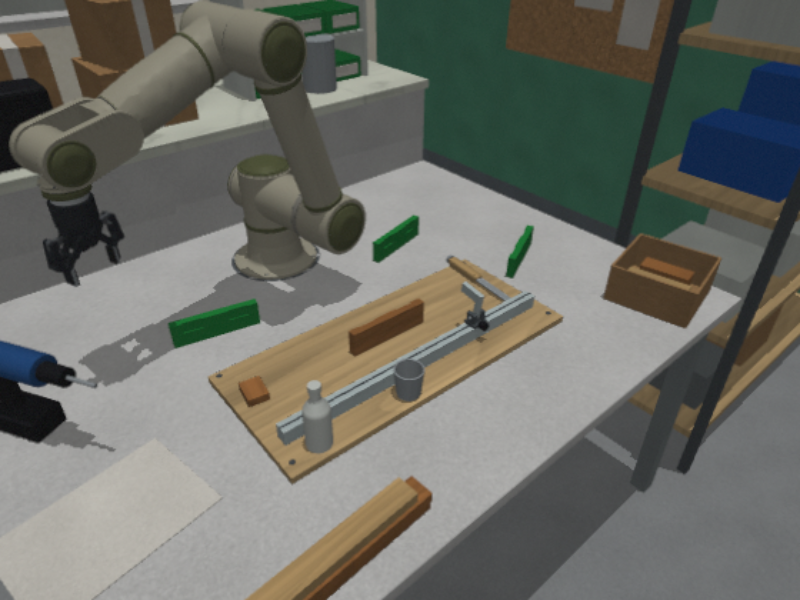

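View pics/top0.png

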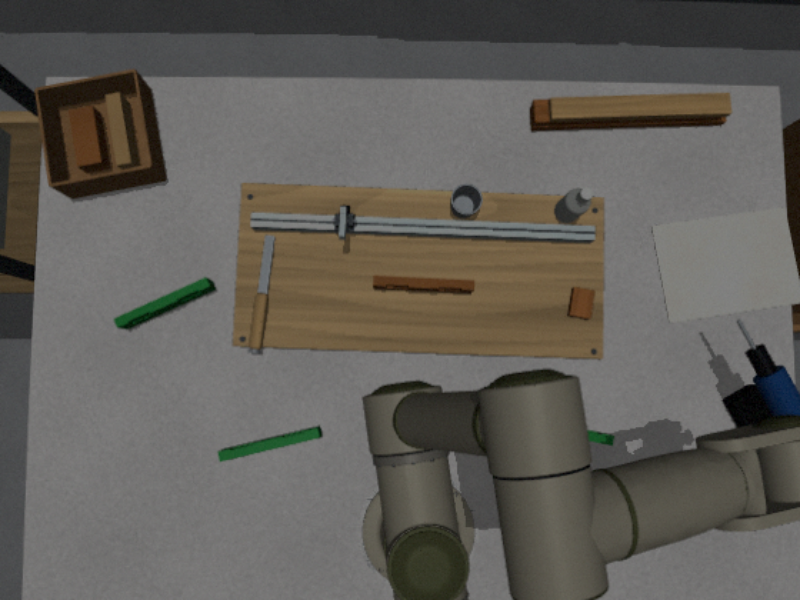

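Scene: the rail is brown at about (385,327). The stop is at (475,305) with its arm raised, and the cup, bottle, chisel and offcut are all visible. In the top view the bed corners are about (240,183), (604,197), (603,358) and (234,346), the rail runs from (373,283) to (474,286), and the stop is at (343,222).

Run:
```python
from h import *
a=imaging.capture("top"); cv2.imwrite("pics/t_raw.png",a)
c=a[120:260,155:430]; cv2.imwrite("pics/t1.png",cv2.resize(c,(800,407),interpolation=cv2.INTER_CUBIC))
b=imaging.capture("scene"); cv2.imwrite("pics/s_raw.png",b)
c=b[180:300,220:380]; cv2.imwrite("pics/s1.png",cv2.resize(c,(800,600),interpolation=cv2.INTER_CUBIC))
```

```text
(no output)
```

View pics/t1.png

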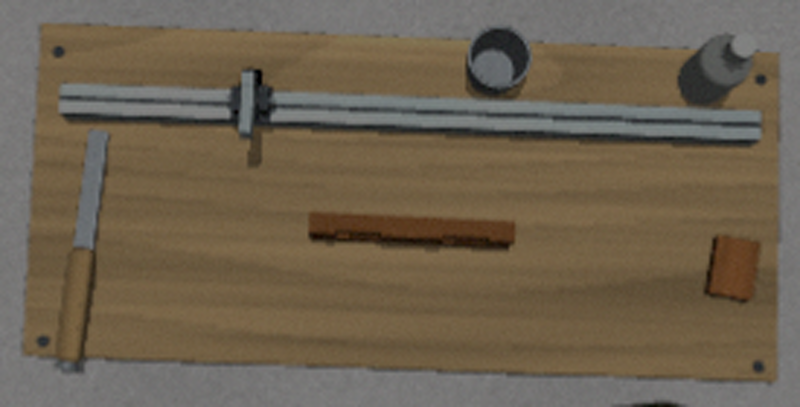

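View pics/s1.png

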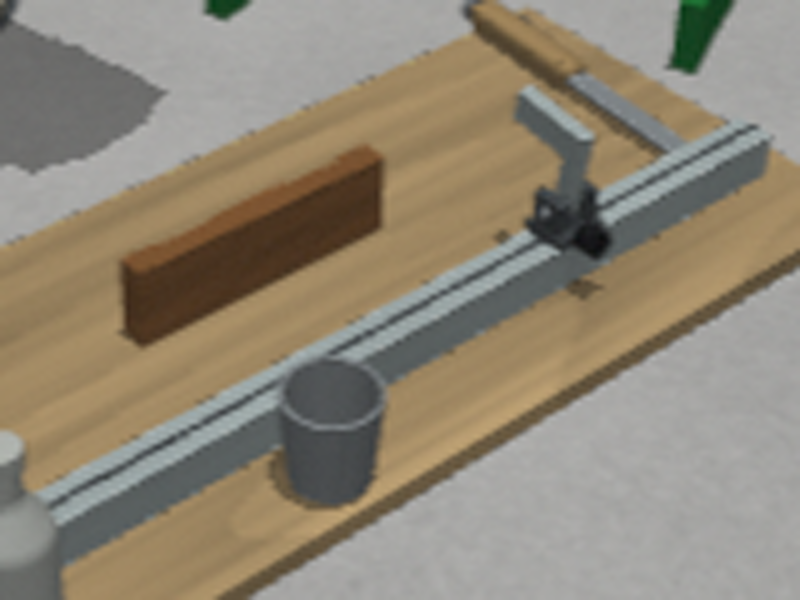

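The crops show the fence's front top edge running from (60,114) to (760,140). The rail top is at (309,212), (515,223), (514,245) and (309,237), and the stop arm covers columns 240–256 and rows 70–135. In the scene crop the arm's tip is at (530,95), its elbow is at (590,140), and its leg points at the robot.

```bash
cat >> h.py <<'E'
def tp(x,y): return x*275/800+155, y*140/407+120
def sp(x,y): return x/5+220, y/5+180
E
python3 - <<'E'
from h import *
P=lambda x,y,z: onz("top",*tp(x,y),z)
cn=np.array([P(42,24,18),P(778,54,18),P(776,380,18),P(24,354,18)])[:,:2]
print("bed",cn.round(1),cn.mean(0))
f=[P(60,114,53),P(760,140,53)]; d=f[0]-f[1]; yaw=np.arctan2(-d[0],d[1]); print("fence",f,"yaw",yaw, np.linalg.norm(d))
# jig: y axis along d, x axis perpendicular
ey=d[:2]/np.linalg.norm(d[:2]); ex=np.array([ey[1],-ey[0]]); mid=((f[0]+f[1])/2)[:2]
o=mid-70*ex; print("jig origin",o,ex,ey)
np.savez("jig.npz",o=o,ex=ex,ey=ey)
J=lambda p:(np.array([(p[:2]-o)@ex,(p[:2]-o)@ey])).round(1)
print("bed ctr in jig",J(cn.mean(0)),[J(c) for c in cn])
r=[P(309,212,78),P(515,223,78),P(514,245,78),P(309,237,78)]
print("rail",[J(p) for p in r],J(np.mean(r,0)))
print("arm",J(P(248,133,140)),J(P(240,100,150)),J(P(256,100,150)),"block",J(P(232,100,85)),J(P(270,100,85)))
for a,b in(((248,135),(530,95)),((248,72),(585,140))):
    q,e=tri("top",tp(*a),"scene",sp(*b)); print("tri",q,J(q),e)
for n,p in (("cup",P(499,55,83)),("glue",P(743,46,168)),("chisel",P(98,131,30)),("chiselh",P(70,360,30)),("offc",P(734,268,38))): print(n,J(p),p.round())
E
```

```text
bed [[ 707.9  366.4]
 [ 682.6 -388.8]
 [ 347.1 -377.8]
 [ 371.6  377. ]] [527.31324169  -5.8075253 ]
fence [array([607.43418998, 339.69562383,  53.        ]), array([ 585.7206077 , -356.45690546,   53.        ])] yaw -0.03118073121641958 696.4910794025252
jig origin [526.61142442  -6.19834329] [ 0.99951392 -0.03117568] [0.03117568 0.99951392]
bed ctr in jig [0.7 0.4] [array([169.6, 378.1]), array([ 167.8, -377.6]), array([-167.8, -377.1]), array([-166.8,  378.2])]
rail [array([-22.4,  98.8]), array([ -26. , -100.9]), array([ -47.5, -100.4]), array([-46.7,  98. ])] [-35.6  -1.1]
arm [ 40.8 157.3] [ 69.4 165.3] [ 70.  150.6] block [ 83.2 177. ] [ 84.6 140.3]
tri [575.60796744 154.00484339 132.16943551] [ 44.  161.7] 10.56549600218652
tri [632.90651446 151.19091767 129.10502876] [101.3 160.6] 1.1315592909502592
cup [138.2 -81. ] [662. -91.  83.]
glue [ 134.1 -296.4] [ 651. -307.  168.]
chisel [ 58.7 313.6] [595. 305.  30.]
chiselh [-171.6  330.1] [365. 329.  30.]
offc [ -57.9 -327.3] [ 459. -332.   38.]
```

Request:
apply_moves(commands=[[1,0,0,0,7.6],[1,0,0,0,7.6],[1,0,0,0,7.6],[1,26.4,-46.6,0,0],[1,26.4,-46.6,0,0],[1,26.4,-46.6,0,0],[1,26.4,-46.6,0,0],[1,26.4,-46.6,0,0],[1,26.4,-46.6,0,0],[1,26.4,-46.6,0,0],[1,26.4,-46.6,0,0],[1,26.4,-46.6,0,0],[1,26.4,-46.6,0,0],[1,26.4,-46.6,0,0],[1,26.4,-46.6,0,0],[1,26.4,-46.6,0,0],[1,26.4,-46.6,0,0],[1,0,0,0,0],[1,0,0,0,0]], newtons=40)

```text
time_s: 2.58
eef_pos: [577.7, 150.2, 227.9]
ee_rot: [0.0, 1.0, -0.016, -0.0]
force: [-0.1, -0.7, -0.3]
grip_width: 0.001
grip_force: 0.0
```

```bash
cat >> h.py <<'E'
_z=np.load("jig.npz");o,ex,ey=_z["o"],_z["ex"],_z["ey"]
def J(p): p=np.array(p)[:2]-o; return np.array([p@ex,p@ey]).round(1)
def st():
    from scipy.spatial.transform import Rotation as Ro
    s=sense();q=np.array(s["ee_rot"]);R=Ro.from_quat(q[[1,2,3,0]]).as_matrix()
    print("t",s["time_s"],"jig xy",J(s["eef_pos"]),"tip z",round(s["eef_pos"][2]-22,1),"toolx ang err deg",round(np.degrees(np.arctan2(R[1,0],R[0,0])-np.arctan2(ex[1],ex[0])),2),"F",np.round(s["force"],1),s["grip_width"])
E
python3 -c "
from h import *
st();print(ctrl.nose_length)"
```

```text
t 2.575 jig xy [ 46.2 157.9] tip z 205.9 toolx ang err deg 0.01 F [-0.1 -0.7 -0.3] 0.0006403720558633663
22.0
```

Request:
apply_moves(commands=[[1,0,0,15,0],[1,0,0,15,0],[1,0,0,15,0],[1,0,0,6,0],[1,0,0,6,0],[1,0,0,6,0],[1,0,0,6,0],[1,0,0,6,0],[1,0,0,6,0],[1,0,0,6,0]])

```text
time_s: 3.82
eef_pos: [578.0, 150.5, 140.8]
ee_rot: [-0.0, 1.0, -0.016, 0.0]
force: [-0.2, 0.6, 0.5]
grip_width: 0.001
grip_force: 0.0
```

```bash
python3 -c "
from h import *
st()
a=imaging.capture('scene')[150:270,240:400]; cv2.imwrite('pics/s2.png',cv2.resize(a,(800,600)))"
```

```text
t 3.825 jig xy [ 46.5 158.2] tip z 118.8 toolx ang err deg 0.0 F [-0.2  0.6  0.5] 0.0006475246268835595
```

View pics/s2.png

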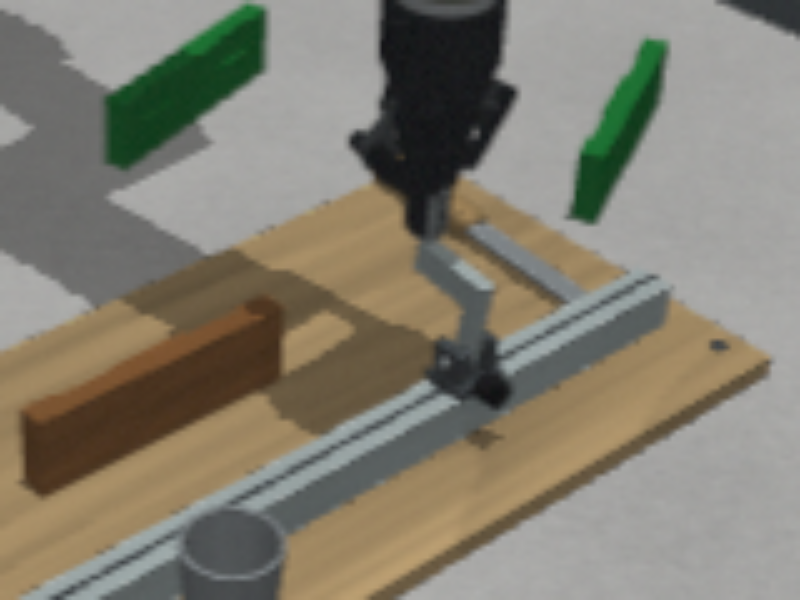

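The tip of the shut fingers is near (432,235) and the raised leg's end is at (430,245). The arm hasn't moved yet, so I'll check where the fingertip should project.

```bash
python3 -c "
from h import *
for z in (118.8,130,140,150):
  u,v=proj('scene',(578,150.5,z)); print(z,(u-240)*5,(v-150)*5)
print(imaging.calibration('scene')['k1'])
for th in (1.6,1.75,1.9,2.05):
  R=lambda x,z:(85-x*-1*-1*0+(x*np.cos(th)+z*np.sin(th)),75-x*np.sin(th)+z*np.cos(th))
  for n,p in(('A',(-60,7)),('B',(-60,-53)),('C',(-36,-53))):
    x,z=R(*p); w=o+x*ex+158*ey; s=proj('scene',(*w,z)); t=proj('top',(*w,z))
    print(th,n,round(x),round(z),'scene',round((s[0]-240)*5),round((s[1]-150)*5),'top',round((t[0]-155)*2.909),round((t[1]-120)*2.907))
"
```

```text
118.8 419.3876705406399 266.574114343111
130 420.5234264286838 252.29618393755075
140 421.5471884099597 239.43458581804592
150 422.5802343117627 226.4644314985523
0.041559781432809785
1.6 A 94 135 scene 473 279 top 250 78
1.6 B 34 137 scene 407 236 top 247 141
1.6 C 33 113 scene 404 266 top 248 147
1.75 A 103 133 scene 483 288 top 250 69
1.75 B 44 143 scene 418 233 top 247 129
1.75 C 39 120 scene 411 260 top 248 139
1.9 A 111 130 scene 492 298 top 251 61
1.9 B 54 149 scene 431 233 top 247 117
1.9 C 46 126 scene 420 257 top 248 130
2.05 A 119 125 scene 501 310 top 251 54
2.05 B 66 153 scene 444 236 top 248 104
2.05 C 55 131 scene 429 256 top 248 120
```

Request:
apply_moves(commands=[[1,0,0,-20,0],[1,0,0,-20,0],[1,0,0,-10,0],[1,0,0,0,0]])

```text
time_s: 4.38
eef_pos: [578.2, 150.5, 191.5]
ee_rot: [-0.0, 1.0, -0.016, 0.0]
force: [-0.9, -0.1, 0.1]
grip_width: -0.003
grip_force: 0.0
```

```bash
python3 -c "
from h import *
st()
b=imaging.capture('scene');a=cv2.imread('pics/s_raw.png')
f=lambda i:cv2.resize(i[180:240,300:360],(400,400),interpolation=cv2.INTER_CUBIC)
cv2.imwrite('pics/s3.png',np.hstack([f(a),f(b)]))"
```

```text
t 4.375 jig xy [ 46.6 158.3] tip z 169.5 toolx ang err deg 0.0 F [-0.9 -0.1  0.1] -0.0026560936159377053
```

View pics/s3.png

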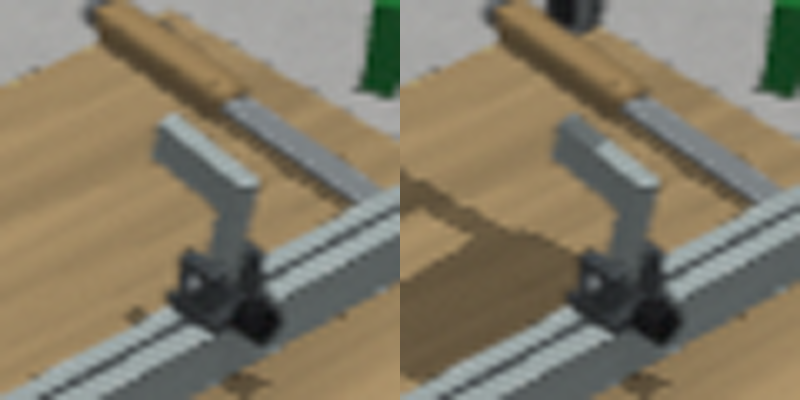

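The arm hasn't moved: its leg end is at (167,120) and its elbow at (251,186) in both halves. The visible fingertip at (575,30) looks about 20 mm higher than nominal, so I'll probe downward and watch the force.

Request:
apply_moves(commands=[[1,0,0,20,0],[1,0,0,20,0],[1,0,0,10,0],[1,0,0,5,0],[1,0,0,5,0],[1,0,0,5,0],[1,0,0,0,0]])

```text
time_s: 5.3
eef_pos: [574.1, 150.9, 134.2]
ee_rot: [0.001, 1.0, -0.015, -0.003]
force: [-49.6, -6.0, 70.6]
grip_width: 0.0
grip_force: 35.0
```

```bash
python3 -c "
from h import *
st()
b=imaging.capture('scene');a=imaging.capture('wrist');print(imaging.calibration('wrist')['world_to_cam'])
f=cv2.resize(b[180:240,300:360],(400,420),interpolation=cv2.INTER_CUBIC)
cv2.imwrite('pics/s4.png',np.hstack([f,cv2.resize(a[:,80:480],(400,420))]))"
```

```text
t 5.3 jig xy [ 42.6 158.5] tip z 112.2 toolx ang err deg 0.11 F [-49.6  -6.   70.6] 0.0001537021934752063
[[-2.89402684e-02 -9.99580916e-01  6.72880016e-04  1.68359549e+02]
 [ 9.58833260e-01 -2.79507552e-02 -2.82590755e-01 -5.35857758e+02]
 [ 2.82491134e-01 -7.53307256e-03  9.59240331e-01 -4.49619482e+02]
 [ 0.00000000e+00  0.00000000e+00  0.00000000e+00  1.00000000e+00]]
```

View pics/s4.png

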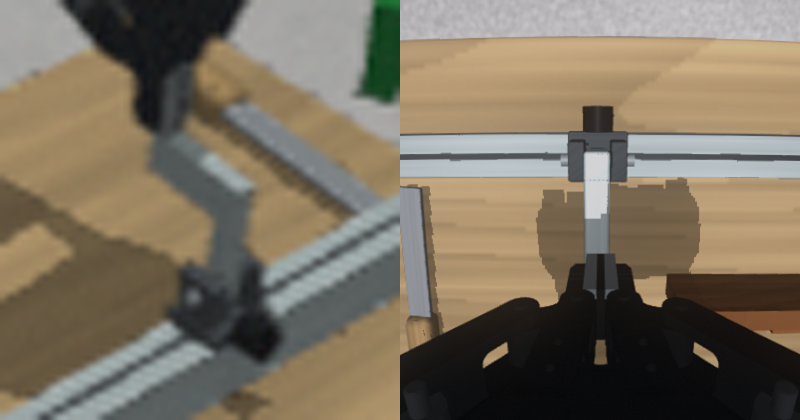

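The fingers have met the end of the leg from its front side and jammed at 70 N. I'll back off upwards, then sweep the arm over from behind.

Request:
apply_moves(commands=[[1,0,0,-20,0],[1,0,0,-25,0],[1,0,0,-30,0],[1,25,0,0,0],[1,30,0,0,0],[1,30,0,0,0],[1,0,0,0,0],[1,0,0,20,0],[1,0,0,20,0],[1,0,0,20,0],[1,0,0,15,0],[1,0,0,0,0]])

```text
time_s: 6.9
eef_pos: [662.3, 147.9, 125.5]
ee_rot: [0.0, 1.0, -0.016, -0.001]
force: [0.5, -0.3, 1.1]
grip_width: -0.001
grip_force: 0.0
```

```bash
python3 -c "
from h import *
st()"
```

```text
t 6.9 jig xy [130.8 158.3] tip z 103.5 toolx ang err deg 0.01 F [ 0.5 -0.3  1.1] -0.00143603115265883
```

Request:
apply_moves(commands=[[1,-10,0,0,0],[1,-7,0,0,0],[1,-7,0,0,0],[1,-7,0,0,0],[1,-7,0,0,0]])

```text
time_s: 7.52
eef_pos: [624.8, 149.0, 126.7]
ee_rot: [-0.0, 1.0, -0.016, 0.001]
force: [2.7, 1.3, 1.3]
grip_width: -0.004
grip_force: 1.0
```

Request:
apply_moves(commands=[[1,-7,0,0,0],[1,-7,0,0,0],[1,-7,0,0,0],[1,-7,0,0,0]])

```text
time_s: 8.02
eef_pos: [596.3, 150.0, 126.2]
ee_rot: [-0.0, 1.0, -0.016, -0.0]
force: [-0.2, -0.1, 0.4]
grip_width: -0.001
grip_force: 0.3
```

Request:
apply_moves(commands=[[1,-7,0,0,0],[1,-7,0,0,0],[1,-5,0,0,0]])

```text
time_s: 8.4
eef_pos: [577.4, 150.5, 126.1]
ee_rot: [0.0, 1.0, -0.016, -0.0]
force: [-0.1, -0.2, -0.2]
grip_width: 0.003
grip_force: 0.0
```

Request:
apply_moves(commands=[[1,0,0,6,0],[1,0,0,5,0],[1,0,0,4,0]])

```text
time_s: 8.78
eef_pos: [574.1, 151.0, 116.1]
ee_rot: [0.0, 1.0, -0.015, -0.005]
force: [-52.4, -4.1, 69.3]
grip_width: -0.002
grip_force: 43.7
```

Request:
apply_moves(commands=[[1,0,0,3,0],[1,0,0,2,0],[1,0,0,0,0]])

```text
time_s: 9.15
eef_pos: [568.9, 151.2, 111.1]
ee_rot: [0.001, 1.0, -0.014, -0.012]
force: [-72.0, -6.2, 71.8]
grip_width: 0.001
grip_force: 51.3
```

Request:
apply_moves(commands=[[1,0,0,2,0],[1,0,0,0,0]])

```text
time_s: 9.4
eef_pos: [566.0, 151.3, 107.8]
ee_rot: [0.001, 1.0, -0.014, -0.016]
force: [-84.0, -5.4, 72.6]
grip_width: 0.005
grip_force: 55.2
```

I wrongly chained those presses: the fingers jammed on the corner again. The contact heights suggest the real tip is close to TCP height. I'll back off and sweep again, lower.

Request:
apply_moves(commands=[[1,0,0,-20,0],[1,0,0,-25,0],[1,0,0,-25,0],[1,24,0,0,0],[1,30,0,0,0],[1,30,0,0,0],[1,0,0,0,0],[1,0,0,20,0],[1,0,0,20,0],[1,0,0,20,0],[1,0,0,0,0]])

```text
time_s: 10.78
eef_pos: [660.6, 148.0, 112.7]
ee_rot: [0.0, 1.0, -0.015, -0.002]
force: [0.2, 0.6, -0.1]
grip_width: -0.004
grip_force: 0.0
```

```bash
python3 -c "
from h import *
st()
b=imaging.capture('scene')
f=cv2.resize(b[165:255,280:400],(800,600),interpolation=cv2.INTER_CUBIC)
cv2.imwrite('pics/s5.png',f)
s=sense()['eef_pos']
for dz in (0,-22):
  u,v=proj('scene',(s[0],s[1],s[2]+dz)); print((u-280)*6.667,(v-165)*6.667)"
```

```text
t 10.775 jig xy [129.1 158.3] tip z 90.7 toolx ang err deg 0.01 F [ 0.2  0.6 -0.1] -0.003584675389159748
416.51024691400323 342.0271903412404
412.31733840930457 379.48201549854883
```

View pics/s5.png

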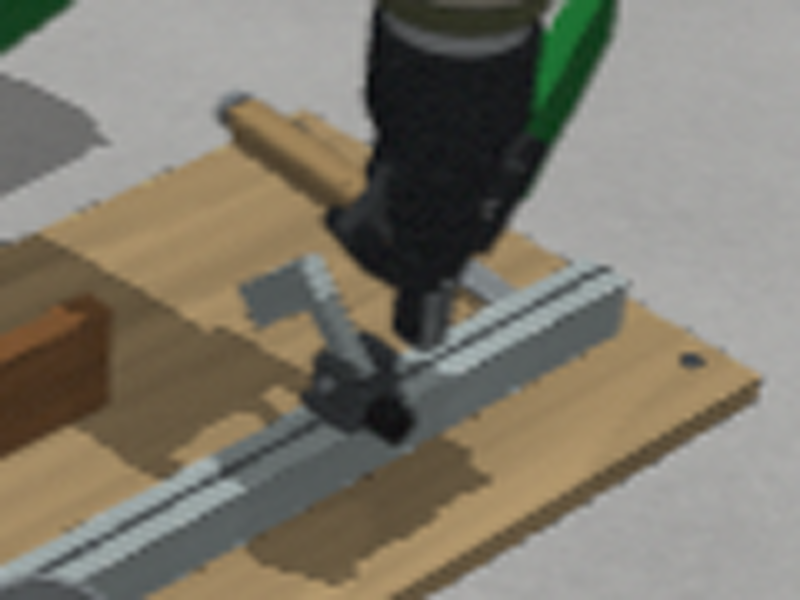

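The fingertip is at (418,345), which matches the TCP height, so the tip is about level with the TCP. The arm is now near 0.9 rad, with its elbow at (312,262) and leg end at (250,300).

Request:
apply_moves(commands=[[1,0,0,12,0],[1,-15,0,0,0],[1,-15,0,0,0],[1,-12,0,0,0],[1,-7,0,0,0],[1,-7,0,0,0],[1,-7,0,0,0],[1,-7,0,0,0],[1,-7,0,0,0],[1,0,0,0,0]])

```text
time_s: 12.08
eef_pos: [584.3, 150.4, 102.1]
ee_rot: [0.0, 1.0, -0.015, -0.001]
force: [0.1, -0.2, -0.4]
grip_width: 0.001
grip_force: 0.0
```

Request:
apply_moves(commands=[[1,0,0,5,0],[1,0,0,4,0]])

```text
time_s: 12.32
eef_pos: [584.8, 150.3, 92.7]
ee_rot: [-0.0, 1.0, -0.016, -0.0]
force: [-1.2, 0.4, 3.0]
grip_width: 0.0
grip_force: 1.1
```

Good: 3 N, so the arm is rotating.

Request:
apply_moves(commands=[[1,0,0,4,0],[1,0,0,4,0]])

```text
time_s: 12.58
eef_pos: [584.9, 150.3, 84.8]
ee_rot: [0.0, 1.0, -0.016, -0.0]
force: [-1.0, -0.0, 3.2]
grip_width: 0.0
grip_force: 1.2
```

Request:
apply_moves(commands=[[1,0,0,3,0],[1,0,0,0,0]])

```text
time_s: 12.82
eef_pos: [584.9, 150.3, 81.8]
ee_rot: [0.0, 1.0, -0.016, -0.0]
force: [0.5, 0.2, -0.8]
grip_width: -0.002
grip_force: 0.0
```

Request:
apply_moves(commands=[[1,0,0,1.5,0],[1,0,0,0,0]])

```text
time_s: 13.08
eef_pos: [585.0, 150.3, 80.6]
ee_rot: [0.0, 1.0, -0.016, 0.0]
force: [-0.3, 0.6, -0.3]
grip_width: -0.001
grip_force: 0.1
```

Request:
apply_moves(commands=[[1,0,0,2,0]])

```text
time_s: 13.2
eef_pos: [585.0, 150.3, 78.9]
ee_rot: [0.0, 1.0, -0.016, 0.0]
force: [-2.8, -1.2, 10.6]
grip_width: 0.002
grip_force: 5.6
```

Request:
apply_moves(commands=[[1,0,0,1.5,0],[1,0,0,0,0]])

```text
time_s: 13.45
eef_pos: [585.0, 150.3, 78.8]
ee_rot: [0.0, 1.0, -0.015, 0.0]
force: [-7.1, -1.6, 15.5]
grip_width: -0.001
grip_force: 7.3
```

The arm is on its end stop. Next I'll move over to the robot's side of the rail.

Request:
apply_moves(commands=[[1,0,0,-20,0],[1,0,0,-30,0],[1,0,0,-30,0],[1,-33,40,0,0],[1,-33,40,0,0],[1,-33,40,0,0],[1,-33,39,0,0],[1,0,0,0,0],[1,0,0,30,0],[1,0,0,30,0],[1,0,0,30,0],[1,0,0,0,0]])

```text
time_s: 14.95
eef_pos: [447.6, -3.8, 65.9]
ee_rot: [-0.0, 1.0, -0.015, -0.002]
force: [0.1, 0.0, 0.5]
grip_width: 0.001
grip_force: 0.0
```

```bash
python3 -c "
from h import *
st()
b=imaging.capture('scene')
f=cv2.resize(b[165:285,240:400],(800,600),interpolation=cv2.INTER_CUBIC)
cv2.imwrite('pics/s6.png',f)"
```

```text
t 14.95 jig xy [-79.1  -0.1] tip z 43.9 toolx ang err deg 0.03 F [0.1 0.  0.5] 0.0011918084568728088
```

View pics/s6.png

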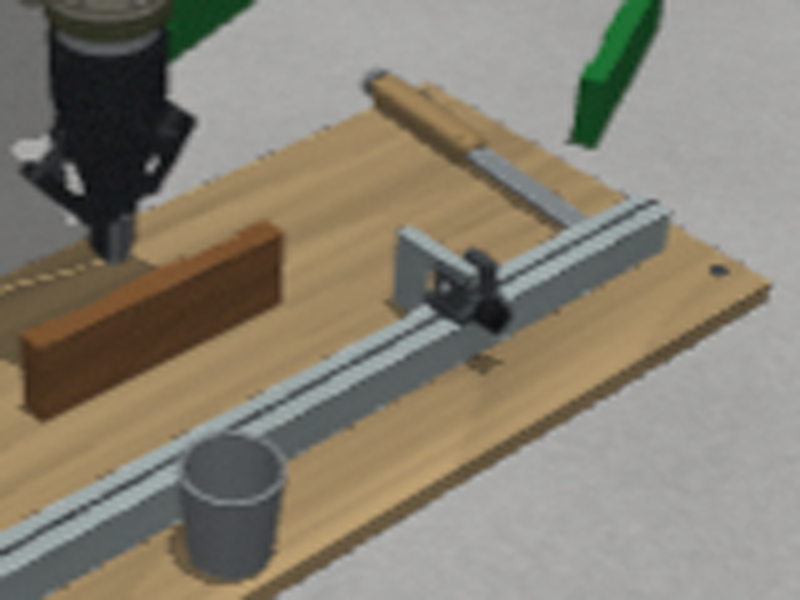

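The stop arm is down, with its leg hanging at (405,270). The rail still stands at (150,320), and the fingertip at (112,258) is on its robot side.

Request:
apply_moves(commands=[[1,6,0,0,0],[1,6,0,0,0],[1,6,0,0,0],[1,4,0,0,0],[1,4,0,0,0]])

```text
time_s: 15.62
eef_pos: [474.4, -5.4, 67.2]
ee_rot: [0.0, 1.0, -0.016, -0.0]
force: [0.4, -0.4, 0.9]
grip_width: -0.002
grip_force: 0.0
```

Request:
apply_moves(commands=[[1,4,0,0,0],[1,4,0,0,0]])

```text
time_s: 15.88
eef_pos: [482.3, -5.6, 67.2]
ee_rot: [-0.0, 1.0, -0.016, -0.0]
force: [-0.6, -0.4, 1.0]
grip_width: 0.001
grip_force: 0.2
```

Request:
apply_moves(commands=[[1,4,0,0,0],[1,4,0,0,0],[1,4,0,0,0],[1,4,0,0,0],[1,0,0,0,0],[1,0,0,0,0]])

```text
time_s: 16.62
eef_pos: [498.0, -6.1, 67.1]
ee_rot: [-0.0, 1.0, -0.016, -0.0]
force: [0.2, -1.3, 0.7]
grip_width: -0.001
grip_force: 0.0
```

```bash
cat >> h.py <<'E'
def rail(name="top",z=38):
    a=imaging.capture(name); h=cv2.cvtColor(a,cv2.COLOR_BGR2HSV)
    m=cv2.inRange(h,(0,120,40),(14,255,255))
    out=[]
    for c in cv2.findContours(m,cv2.RETR_EXTERNAL,cv2.CHAIN_APPROX_NONE)[0]:
        if cv2.contourArea(c)<60: continue
        p=np.array([J(onz(name,*q[0],z)) for q in c],np.float32)
        (cx,cy)=p.mean(0)
        if abs(cx)<170 and abs(cy)<380: print(name,"rect",[np.round(cv2.boxPoints(cv2.minAreaRect(p)),1).tolist()],cv2.contourArea(c))
E
python3 -c "
from h import *
st();rail('top');rail('scene')"
```

```text
t 16.625 jig xy [-28.6  -0.8] tip z 45.1 toolx ang err deg 0.0 F [ 0.2 -1.3  0.7] -0.0014368209368077049
top rect [[[-91.0, -343.3999938964844], [-30.700000762939453, -353.1000061035156], [-23.200000762939453, -306.3999938964844], [-83.5999984741211, -296.79998779296875]]] 277.5
top rect [[[-22.299999237060547, 65.0999984741211], [38.599998474121094, 64.0], [39.20000076293945, 98.5999984741211], [-21.700000762939453, 99.69999694824219]]] 197.0
scene rect [[[-85.5, -347.8999938964844], [-11.100000381469727, -359.1000061035156], [-4.599999904632568, -315.1000061035156], [-78.9000015258789, -304.0]]] 240.0
scene rect [[[-18.5, -111.19999694824219], [55.900001525878906, -111.4000015258789], [56.29999923706055, 95.69999694824219], [-18.100000381469727, 95.9000015258789]]] 820.5
```

The rail has fallen over and lies with x from -22 to 38. I'll back off, go down beside its near edge, and push it to the fence.

Request:
apply_moves(commands=[[1,-15,0,0,0],[1,-15,0,0,0],[1,0,0,0,0],[1,0,0,12,0],[1,0,0,12,0],[1,0,0,8,0],[1,0,0,0,0]])

```text
time_s: 17.6
eef_pos: [467.8, -5.1, 34.4]
ee_rot: [-0.0, 1.0, -0.016, -0.001]
force: [-0.1, -0.3, -0.6]
grip_width: -0.0
grip_force: 0.0
```

Request:
apply_moves(commands=[[1,0,0,5,0],[1,0,0,3,0],[1,0,0,0,0]])

```text
time_s: 17.98
eef_pos: [468.0, -5.1, 27.1]
ee_rot: [-0.0, 1.0, -0.016, -0.0]
force: [1.2, 0.6, -0.3]
grip_width: 0.004
grip_force: 0.0
```

Request:
apply_moves(commands=[[1,0,0,3,0],[1,8,0,0,0],[1,8,0,0,0],[1,6,0,0,0],[1,5,0,0,0],[1,5,0,0,0],[1,5,0,0,0],[1,5,0,0,0],[1,5,0,0,0]])

```text
time_s: 19.1
eef_pos: [515.4, -6.6, 24.1]
ee_rot: [-0.0, 1.0, -0.016, -0.0]
force: [-1.2, 0.3, 0.2]
grip_width: 0.005
grip_force: 0.7
```

```bash
python3 -c "
from h import *
st();rail('top');rail('scene')"
```

```text
t 19.1 jig xy [-11.2  -0.8] tip z 2.1 toolx ang err deg -0.0 F [-1.2  0.3  0.2] 0.004566528501104977
top rect [[[-89.9000015258789, -343.6000061035156], [-30.600000381469727, -353.0], [-23.100000381469727, -306.0], [-82.4000015258789, -296.5]]] 276.5
top rect [[[-2.4000000953674316, 97.5], [-1.2000000476837158, 62.70000076293945], [57.5, 64.69999694824219], [56.29999923706055, 99.5]]] 192.0
scene rect [[[-84.0, -348.29998779296875], [-11.600000381469727, -359.8999938964844], [-4.5, -315.5], [-76.80000305175781, -303.79998779296875]]] 243.0
scene rect [[[0.8999999761581421, -111.30000305175781], [58.29999923706055, -111.9000015258789], [60.400001525878906, 96.19999694824219], [3.0, 96.80000305175781]]] 658.0
```

Request:
apply_moves(commands=[[1,4,0,0,0],[1,4,0,0,0],[1,2,0,0,0],[1,0,0,0,0]])

```text
time_s: 19.7
eef_pos: [525.4, -7.0, 24.2]
ee_rot: [0.0, 1.0, -0.016, 0.0]
force: [0.2, -0.7, 0.1]
grip_width: -0.0
grip_force: 0.0
```

Request:
apply_moves(commands=[[1,2,0,0,0],[1,0,0,0,0]])

```text
time_s: 19.95
eef_pos: [527.2, -7.0, 24.2]
ee_rot: [-0.0, 1.0, -0.016, 0.0]
force: [-1.3, -0.4, 0.3]
grip_width: 0.0
grip_force: 0.4
```

Request:
apply_moves(commands=[[1,2,0,0,0],[1,0,0,0,0]])

```text
time_s: 20.2
eef_pos: [529.0, -7.0, 24.2]
ee_rot: [-0.0, 1.0, -0.016, -0.0]
force: [-2.8, 0.6, 1.4]
grip_width: 0.005
grip_force: 1.2
```

Request:
apply_moves(commands=[[1,1.5,0,0,0],[1,0,0,0,0]])

```text
time_s: 20.45
eef_pos: [529.1, -7.0, 24.1]
ee_rot: [-0.0, 1.0, -0.015, -0.002]
force: [-11.6, -1.4, 7.2]
grip_width: -0.001
grip_force: 5.3
```

Flush at 12 N. Next I'll move round to the rail's -y end.

Request:
apply_moves(commands=[[1,-10,0,0,0],[1,-15,0,0,0],[1,0,0,-40,0],[1,0,0,-40,0],[1,15,35,0,0],[1,15,35,0,0],[1,15,35,0,0],[1,14,31,0,0],[1,0,0,0,0],[1,0,0,30,0],[1,0,0,30,0],[1,0,0,12,0],[1,0,0,7,0],[1,0,0,0,0]])

```text
time_s: 22.2
eef_pos: [560.5, -144.0, 25.6]
ee_rot: [0.0, 1.0, -0.015, 0.0]
force: [-0.1, -0.6, -0.2]
grip_width: -0.006
grip_force: 0.0
```

```bash
python3 -c "
from h import *
st();rail('top');rail('scene')"
```

```text
t 22.2 jig xy [  38.2 -136.7] tip z 3.6 toolx ang err deg 0.02 F [-0.1 -0.6 -0.2] -0.005512937035768012
top rect [[[-89.80000305175781, -343.6000061035156], [-31.200000762939453, -352.8999938964844], [-23.700000762939453, -305.8999938964844], [-82.30000305175781, -296.5]]] 274.5
top rect [[[9.800000190734863, 99.69999694824219], [10.199999809265137, -92.69999694824219], [72.19999694824219, -92.5999984741211], [71.69999694824219, 99.80000305175781]]] 1176.0
scene rect [[[-85.5, -348.3999938964844], [-11.5, -359.5], [-4.800000190734863, -315.1000061035156], [-78.9000015258789, -304.0]]] 243.0
scene rect [[[14.300000190734863, -111.30000305175781], [58.0, -111.9000015258789], [61.099998474121094, 97.0999984741211], [17.299999237060547, 97.69999694824219]]] 505.5
```

Request:
apply_moves(commands=[[1,0,-8,0,0],[1,0,-8,0,0],[1,0,-4,0,0],[1,0,-5,0,0],[1,0,-5,0,0],[1,0,-5,0,0],[1,0,-5,0,0],[1,0,-5,0,0],[1,0,-5,0,0],[1,0,-5,0,0],[1,0,-5,0,0]])

```text
time_s: 23.68
eef_pos: [562.2, -83.8, 25.2]
ee_rot: [0.0, 1.0, -0.016, 0.0]
force: [0.0, -2.1, 0.5]
grip_width: -0.0
grip_force: 1.0
```

```bash
python3 -c "
from h import *
st();rail('top');rail('scene')"
```

```text
t 23.675 jig xy [ 38.  -76.5] tip z 3.2 toolx ang err deg 0.0 F [ 0.  -2.1  0.5] -0.00017159835029480428
top rect [[[-89.9000015258789, -343.70001220703125], [-31.200000762939453, -353.0], [-23.799999237060547, -306.29998779296875], [-82.5, -297.0]]] 270.0
top rect [[[8.300000190734863, -24.299999237060547], [71.69999694824219, -25.299999237060547], [74.30000305175781, 135.6999969482422], [11.0, 136.8000030517578]]] 998.5
scene rect [[[-85.5, -347.8999938964844], [-11.100000381469727, -359.1000061035156], [-4.599999904632568, -315.1000061035156], [-78.9000015258789, -304.0]]] 243.5
scene rect [[[13.199999809265137, -60.29999923706055], [57.900001525878906, -60.900001525878906], [60.5, 136.0], [15.899999618530273, 136.60000610351562]]] 437.5
```

Rail end at y about 136, so there are about 16 mm to go.

Request:
apply_moves(commands=[[1,0,-4,0,0],[1,0,-4,0,0],[1,0,-3,0,0],[1,0,0,0,0]])

```text
time_s: 24.28
eef_pos: [562.5, -72.8, 25.2]
ee_rot: [-0.0, 1.0, -0.015, -0.0]
force: [-0.4, 0.7, -0.0]
grip_width: 0.002
grip_force: 0.0
```

Request:
apply_moves(commands=[[1,0,-2,0,0],[1,0,0,0,0]])

```text
time_s: 24.52
eef_pos: [562.6, -71.0, 25.2]
ee_rot: [-0.0, 1.0, -0.016, -0.0]
force: [1.1, 0.4, -0.2]
grip_width: 0.003
grip_force: 0.1
```

Request:
apply_moves(commands=[[1,0,-2,0,0],[1,0,0,0,0]])

```text
time_s: 24.78
eef_pos: [562.6, -69.0, 25.2]
ee_rot: [-0.0, 1.0, -0.016, -0.0]
force: [-1.6, -1.3, 0.1]
grip_width: 0.003
grip_force: 0.2
```

Request:
apply_moves(commands=[[1,0,-2,0,0],[1,0,0,0,0]])

```text
time_s: 25.02
eef_pos: [562.7, -67.0, 25.2]
ee_rot: [-0.0, 1.0, -0.016, -0.0]
force: [-0.3, -0.5, -1.3]
grip_width: 0.0
grip_force: 0.2
```

Request:
apply_moves(commands=[[1,0,-1.5,0,0],[1,0,0,0,0]])

```text
time_s: 25.28
eef_pos: [562.8, -65.6, 25.2]
ee_rot: [0.0, 1.0, -0.015, 0.0]
force: [-0.5, -1.9, -0.1]
grip_width: 0.003
grip_force: 0.6
```

Request:
apply_moves(commands=[[1,0,-1.5,0,0],[1,0,0,0,0]])

```text
time_s: 25.52
eef_pos: [562.9, -65.2, 25.3]
ee_rot: [0.001, 1.0, -0.015, 0.0]
force: [-0.0, -7.4, -1.7]
grip_width: 0.003
grip_force: 3.4
```

It's touching the stop at 7 N. I'll retreat and check.

Request:
apply_moves(commands=[[1,0,15,0,0],[1,0,15,0,0],[1,0,0,-40,0],[1,0,0,-40,0],[1,-50,20,0,0],[1,-55,20,0,0],[1,-55,20,0,0],[1,0,0,0,0]])

```text
time_s: 26.52
eef_pos: [397.5, -150.0, 105.2]
ee_rot: [-0.0, 1.0, -0.018, -0.001]
force: [1.5, -0.5, -0.3]
grip_width: -0.002
grip_force: 0.0
```

```bash
python3 -c "
from h import *
st();rail('top')
b=imaging.capture('scene');t=imaging.capture('top')
f=lambda i,r:cv2.resize(i,(400,r),interpolation=cv2.INTER_CUBIC)
x=f(t[130:205,210:310],300);y=f(b[180:255,275:375],300)
cv2.imwrite('pics/s7.png',np.hstack([x,y]))"
```

```text
t 26.525 jig xy [-124.6 -147.8] tip z 83.2 toolx ang err deg -0.22 F [ 1.5 -0.5 -0.3] -0.0024434999199261956
top rect [[[-89.0, -345.0], [-29.600000381469727, -351.3999938964844], [-24.700000762939453, -305.8999938964844], [-84.0999984741211, -299.5]]] 259.5
top rect [[[9.800000190734863, 154.89999389648438], [10.0, -44.0], [73.0999984741211, -43.900001525878906], [72.9000015258789, 155.0]]] 1319.5
```

View pics/s7.png

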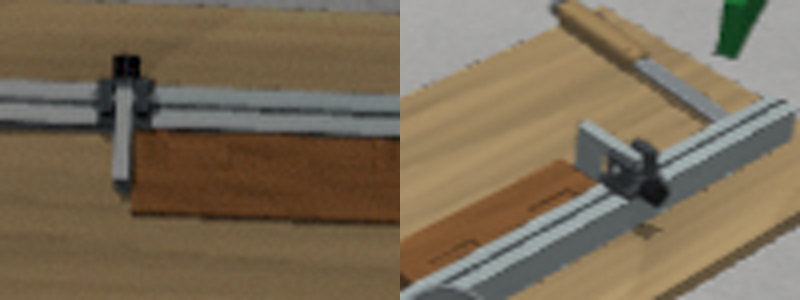

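The rail is flush along the fence, its end at (132,190) touches the leg, and the recesses face up in the right half at (550,200) and (450,250). I'll give it one last light press to the fence at mid-rail to be sure.

Request:
apply_moves(commands=[[1,20,-40,0,0],[1,20,-40,0,0],[1,20,-40,0,0],[1,10,-40,0,0],[1,10,-42,0,0],[1,0,0,0,0],[1,0,0,35,0],[1,0,0,30,0],[1,0,0,15,0],[1,0,0,0,0]])

```text
time_s: 27.92
eef_pos: [486.3, 50.2, 24.7]
ee_rot: [-0.0, 1.0, -0.016, -0.001]
force: [0.6, -0.5, 0.2]
grip_width: 0.001
grip_force: 0.0
```

```bash
python3 -c "
from h import *
st()"
```

```text
t 27.925 jig xy [-42.   55.1] tip z 2.7 toolx ang err deg -0.0 F [ 0.6 -0.5  0.2] 0.0012216257397376687
```

Contact is expected at TCP x of about 2.5.

Request:
apply_moves(commands=[[1,15,0,0,0],[1,15,0,0,0],[1,8,0,0,0],[1,4,0,0,0],[1,2,0,0,0],[1,0,0,0,0]])

```text
time_s: 28.68
eef_pos: [530.2, 48.9, 25.2]
ee_rot: [-0.0, 1.0, -0.016, -0.0]
force: [1.1, 0.3, -1.2]
grip_width: 0.004
grip_force: 0.0
```

Request:
apply_moves(commands=[[1,1,0,0,0],[1,0,0,0,0]])

```text
time_s: 28.92
eef_pos: [530.8, 48.9, 25.1]
ee_rot: [-0.0, 1.0, -0.016, -0.001]
force: [-2.5, -0.5, 2.5]
grip_width: 0.001
grip_force: 1.5
```

Request:
apply_moves(commands=[[1,1,0,0,0],[1,0,0,0,0]])

```text
time_s: 29.18
eef_pos: [530.9, 49.0, 25.1]
ee_rot: [-0.0, 1.0, -0.015, -0.002]
force: [-10.1, -0.9, 7.0]
grip_width: 0.0
grip_force: 4.3
```

Request:
apply_moves(commands=[[1,-8,0,0,0],[1,-20,0,0,0],[1,-20,0,0,0],[1,0,0,-40,0],[1,0,0,-40,0],[1,-30,0,-20,0],[1,0,0,0,0]])

```text
time_s: 30.05
eef_pos: [453.9, 51.4, 126.5]
ee_rot: [0.0, 1.0, -0.016, 0.002]
force: [0.3, -0.7, -0.8]
grip_width: -0.001
grip_force: 0.0
```

```bash
python3 -c "
from h import *
st();rail('scene');print(ctrl.finish_job())"
```

```text
t 30.05 jig xy [-74.5  55.3] tip z 104.5 toolx ang err deg 0.01 F [ 0.3 -0.7 -0.8] -0.001223739881296116
scene rect [[[-84.80000305175781, -348.20001220703125], [-11.199999809265137, -359.29998779296875], [-4.599999904632568, -315.1000061035156], [-78.19999694824219, -304.1000061035156]]] 245.0
scene rect [[[13.800000190734863, 152.5], [16.600000381469727, -56.900001525878906], [60.79999923706055, -56.29999923706055], [58.0, 153.10000610351562]]] 475.5
the job is handed in; nothing more can be done
None
```

I handed the job in at 30 s: the stop is down, and the rail lies recesses up, flush to the fence with its end on the stop; two early tries at the stop jammed, reading up to about 111 N at the wrist (limit 120 N).

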